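Unhitch the drive link from its ball mount

ROBOT

A 6-joint arm with a two-finger parallel gripper is mounted at the origin on a cart in front of the work surface, level with it; the furniture and walls round the work are solid. World frame = base frame: x ahead of the robot, y to its left, z up, the work surface at z = 0. Lengths are in m, angles in rad, forces in N, time in s.
With the tool pointing down it reaches from about 0.3 to 0.775 m from the base axis. Payload 14.6 kg.
Tool frame: the origin (TCP) lies at the very end of the fingers, on their centre line; the grasp point (between the pads) lies 19 mm behind it; y points along the fingers, z is the direction in which the jaws open and shut, and the axes are right-handed (so a half turn about y gives the same grasp; the last joint's range is limited). The gripper opens to 94 mm and grips with 3 to 60 N. Pads are 16 mm wide; open, the fingers measure 119 mm over their backs; the gripper's body (75 mm by 177 mm) begins 78 mm behind the grasp point.
Start: joints at [1.115, 0.3, 1.521, -0, 1.321, -0.067], TCP at [0.208, 0.509, 0.205] pointing down, gripper open.
Joint ranges: [-3.03, 3.03], [-0.79, 2.21], [0.23, 2.52], [-1.04, 4.18], [0, 3.07], [-2.55, 2.55]. Speed limits (rad/s): [2.22, 2.22, 2.57, 3.14, 3.14, 3.14].

INTERFACE

Orientations are given as [roll, pitch, yaw] about the fixed x, y, z axes, in that order (R = Rz(yaw) Ry(pitch) Rx(roll)).
In Python, from station import get_obs, camera, job gives the robot as it stands.
- The arm moves only by the tool step_arm, never from a script. Its argument "targets" is a list of rows, each a list of 6 numbers: the shift along the tool's x, y, z in mm, then the turn, a rotation vector about the tool's x, y, z in degrees. In form: [[dx, dy, dz, rx, ry, rz], ...]. A call has 1 to 12 rows; each row shifts and turns the commanded pose from where the row before left it, along the tool's axes as they then stand; what a row does not reach is not made up. A row lasts 1/8 s, in which the tool goes at most 62.5 mm and 10.7 degrees, less where a joint would pass 70% of its speed; a pose out of reach is approached as far as the arm can. A call is refused whole if a number of a shift passes 62.5 or a number of a turn 10.7, either way. A call with a gripper value outside its range is refused whole. "gripper" is the opening, from -1 (shut) to 1 (fully open), set as the call begins (left out, the last holds). The fingers move at their own pace and stop on an object; "squeeze" is the grip in N (left out, the last holds). Time passes only in rows, so rows that do not move let the fingers close. It gives the time, the measured TCP pose, the force and the opening at its end, in the units of the state.
- get_obs(): the state, without advancing time (a new reading comes with each control period).
- camera(name): name is "scene" or "top"; returns a dict with "pixels" (384x512x3 uint8, red, green, blue), "intrinsics" (3x3 intrinsics, pixels), "R" (3x3) and "t" (3): a world point X has camera coordinates R X + t. Camera axes: x right, y down, z forward; pixel columns grow to the right and rows downward; lengths in m; the calibration is good to about 2 mm. A picture is of the moment at which its call begins. There is no depth.
- job.hand_in(): hands the job in, once; it reports no verdict.
The state is a dict: "time_s": time; "qpos": joint angles; "joint_vel": joint speeds; "tau": joint torques, N m; "ee_pos": TCP position; "eef_rot": TCP orientation; "force": force on the tool from outside, world axes, zero at the start; "moment": the same for the moment, N m; "grip_width": finger opening in m.
Only numpy, scipy, OpenCV 4.12 (cv2) and the standard library are available. Lean on these libraries where they do the work, as an engineer would, in place of code of your own. Each camera call takes 0.05 s, during which the arm holds its last target.

TASK

The drive link of the bench shaker has to come off its ball mount. Take the pull pin from its stand and push it down fully home in the hole of the spring latch on the link; then squeeze the pin towards the upright grip plate, which draws the latch sideways off the ball, while the link still sits on the mount, and lift the link off the ball in the same grip. Finish while holding: keep the link level, latch drawn, in the gripper about 10 cm above where it sat, and leave the other things on the bench alone.

Things in the scene. Friction and masses are not known exactly. Their poses are not given: they have to be found in the camera images.
- mount: Fixed ball mount: grey base plate 225 x 74 x 10 mm. Origin on the bench under the middle of the link; x runs along the link from ball to tail. Steel ball at x = -75 mm: 29 mm wide, flat underneath at z = 46 mm, top at z = 68 mm, over a round shoulder whose top is at z = 34 mm. At x = +70 mm a rest block, top at z = 34 mm, with side cheeks to z = 46 mm.
- tongue: The drive link (loose, 0.3 to 0.5 kg): an aluminium channel 30 mm wide, 20 mm high, 190 mm long over all. Origin on its underside, near its centre of mass, above the mount's origin at z = 34 mm at the start; x from ball to tail, z up. At its tail (x = +95 mm) a steel flange 44 mm wide, 40 mm high. With the pin in, the link is gripped along x: one finger behind the pin, one behind the grip plate.
- coupler (a point): Centre of the top of the coupler shell, the square end of the link that sits over the ball: 44 x 44 mm, 43 mm high, open below, at x = -75 mm of the link, z = 43 mm above its underside. Axes as the link. Between shell and pin there are 25 mm for a finger.
- grip_plate (a point): Middle of the top edge of the upright grip plate fixed to the link: 10 mm thick along the link's x (x = +6 to +16 mm), 24 mm wide, top 75 mm above the link's underside. Axes as the link. From the pin's outer side to the plate's outer face it is 44 mm with the latch shut and 32 mm with it fully drawn, then symmetrical about the link's origin (x = -16 and +16 mm).
- latch (a joint): Latch slide of the link, m: 0 shut (its lip reaches 5.5 mm under the ball and locks the link), 0.012 fully drawn towards the tail (+x of the link), to its stop. Free of the ball from about 0.008. Spring: 2.4 N shut, 6 N fully drawn; it returns when let go.
- latch_hole (a point): Centre of the mouth of the upright hole in the dark steel latch block (24 x 22 mm, moves with the latch): hole diameter 12 mm with a 1.5 mm chamfer, 22 mm deep, mouth 27 mm above the link's underside; at x = -23 mm of the link while the latch is shut. Axes as the link.
- pin: Steel pull pin, standing upright, 69 mm long: shank 10 mm in diameter and 20 mm long with a tapered foot, collar 19 mm across and 4 mm thick, above it a plain round grip 10 mm in diameter and 45 mm long. Origin: underside of the collar, on the axis; z up to the grip. Fully home means the collar lies on the block. 40 g.
- stand: Fixed dark steel block 56 x 56 x 30 mm with a 12 mm hole, 24 mm deep, in the middle of its top, in which the pin stands with its collar on the top at the start. Origin: middle of the underside, on the bench.
- bowl: Bystander: white porcelain bowl, upside down, 102 mm wide, 54 mm high; origin under its centre.
- tape: Bystander: roll of masking tape lying flat, 98 mm across, 25 mm high; origin under its centre.
- dropper: Bystander: small brown dropper bottle with black cap, 33 mm wide, 79 mm high; origin under its centre.
- cork: Bystander: cork stopper, 27 mm wide, 26 mm high; origin under its centre.
- lens: Bystander: hand lens, 167 x 81 x 14 mm; origin under its middle.
There are look-alikes about, which are no part of the job. Of the things shaped like the stand, the steel one is meant.

How it is judged:
On the way, in this order (a step that is already met when the one before it is completed fails the run):
1. the pin is fully home in the latch hole, the link still on the mount (distance between pin and latch_hole below 0.005 m and angle between the z axis of pin and the z axis of tongue, either way round below 0.2 rad and height (world z) of tongue below 0.042 m), for 0.2 s.
2. the latch is drawn with the fingers on the pin while the link still sits on the mount (value of joint latch above 0.009 m and contact force between pin and the fingers above 1 N and height (world z) of tongue below 0.042 m), for 0.1 s.
At the end, for the whole second after the job is handed in: The gripper holds the link still and level (within 11 degrees), its underside 70 to 170 mm above where it sat, squeezing pin and grip plate so that the latch stays drawn at least 9 mm, the pin still in its hole within 8 mm of home, the link touching neither mount nor stand (height (world z) of tongue between 0.104 and 0.204 m and angle between tongue's own z axis and vertical below 0.2 rad and value of joint latch above 0.009 m and distance between pin and latch_hole below 0.008 m and contact force between each of pin, tongue and the fingers above 1 N and contact force between tongue and mount below 0.1 N and contact force between tongue and stand below 0.1 N and linear speed of tongue below 0.03 m/s); the arm keeps its last pose, push and grip.
It fails at once if a bystander (bowl, tape, dropper bottle, cork or hand lens) is pushed more than 25 mm (distance of any of bowl, tape, dropper, cork, lens from where it was at the start of the episode above 0.025 m).
It also fails if it takes over 54 s, if anything falls off the work surface, if the arm or the gripper's body presses on something with over 40 N, if the wrist force passes 120 N, or if a joint passes its speed limit or range.

## Working session

There is one attempt and no reset: what is moved stays moved. The work goes in short steps, Python scripts to look and compute and a tool call to move; the robot and the scene stay as the last step left them, time stands still between calls to the robot, and variables do not carry over. Pictures are saved under pics/ and viewed, and the job is handed in when it is done.

Besides the shell and the picture viewer there is one more tool, called after "Emit:" as name(argument=value, ...), one argument or row to a line, values as JSON. step_arm: Moves the arm, as the interface text tells. Its arguments: {"type":"object","properties":{"targets":{"type":"array","items":{"type":"array","items":{"type":"number"}}},"gripper":{"type":"number"},"squeeze":{"type":"number"}},"required":["targets"]}

```bash
ls; mkdir -p pics; python3 - <<'E'
from station import get_obs, camera
import cv2,numpy as np
for n in ("scene","top"):
    c=camera(n); cv2.imwrite(f"pics/{n}0.png",cv2.cvtColor(c["pixels"],cv2.COLOR_RGB2BGR)); np.savez(f"pics/{n}0.npz",**c)
    print(n,c["intrinsics"],c["R"],c["t"])
print(get_obs())
E
```

```text
pics
scene [[475.599864     0.         260.86769242]
 [  0.         475.599864   200.03895232]
 [  0.           0.           1.        ]] [[ 0.72218346 -0.69147465  0.01771625]
 [-0.47883582 -0.51825644 -0.70860886]
 [ 0.49916662  0.50326242 -0.70537906]] [-0.41920444  0.31688794  1.30947173]
top [[369.95388729   0.         254.49933607]
 [  0.         369.95388729 189.71458808]
 [  0.           0.           1.        ]] [[-3.98411356e-04 -9.99999281e-01  1.13116686e-03]
 [-9.99601000e-01  3.66304302e-04 -2.82437125e-02]
 [ 2.82432778e-02 -1.14196814e-03 -9.99600427e-01]] [-0.01903142  0.54029257  1.125508  ]
{'time_s': 0.1, 'qpos': array([ 1.11541734e+00,  3.00393760e-01,  1.52151045e+00,  2.86036362e-05,
        1.32069325e+00, -6.66250472e-02]), 'joint_vel': array([-0.0016022 , -0.00158089, -0.00078454, -0.00122638,  0.0026323 ,
        0.00052753]), 'tau': array([ 1.28179818e-04, -5.32649016e+01, -3.53278184e+01,  7.08956318e-02,
        2.36040872e-02, -6.94673690e-05]), 'ee_pos': array([0.20837677, 0.50874974, 0.20495863]), 'eef_rot': array([-1.57179706e+00,  9.45405984e-05, -3.88761077e-01]), 'force': array([-0.6109484 ,  0.21244965,  0.03672992]), 'moment': array([ 0.01164798, -0.00505841, -0.00092471]), 'grip_width': 0.09400643647629427}
```

View pics/scene0.png

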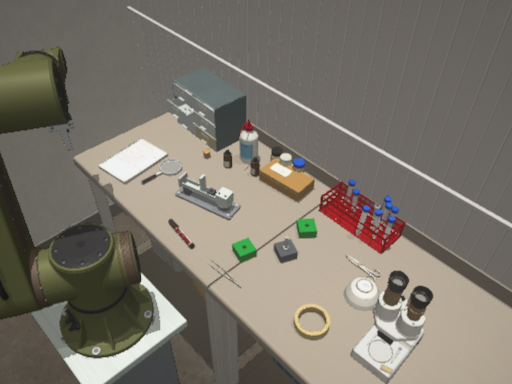

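View pics/top0.png

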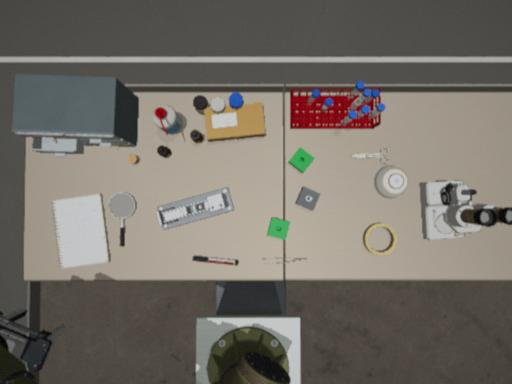

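The scene view shows the mount with the link at about (207,196), the dark steel block at (286,250) and green look-alike blocks at (245,249) and (307,228). In the top view these are at (195,208), (308,198), (279,228) and (301,160). The dark grey block fits "dark steel" and seems to hold the pin, so I'll enlarge to confirm.

```bash
python3 - <<'E'
import cv2,numpy as np
s=cv2.imread("pics/scene0.png");t=cv2.imread("pics/top0.png")
def cr(im,x0,y0,w,h,k): return cv2.resize(im[y0:y0+h,x0:x0+w],None,fx=k,fy=k,interpolation=cv2.INTER_CUBIC)
a=cr(s,168,168,80,56,5);b=cr(s,228,212,96,56,4)
c=cr(t,150,180,90,56,4);d=cr(t,262,142,66,100,4)
cv2.imwrite("pics/c1.png",np.vstack([np.hstack([a[:280,:400]])  ,cv2.resize(c,(400,249))]))
cv2.imwrite("pics/c2.png",np.hstack([cv2.resize(b,(480,280)),cv2.resize(d[:280],(264,280))]))
E
```

```text
(no output)
```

View pics/c1.png

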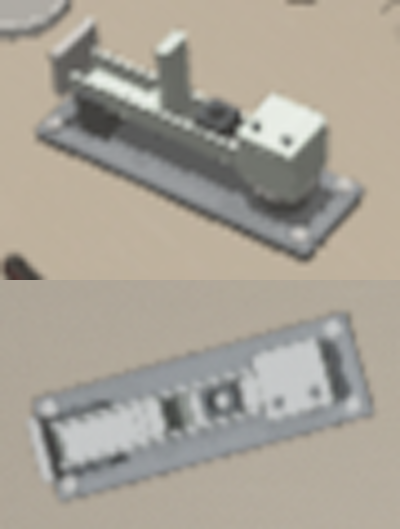

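View pics/c2.png

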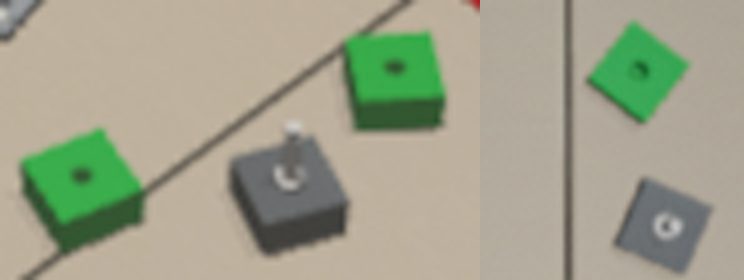

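The enlargement confirms it: the dark grey block holds the upright bright pin, and both green blocks are empty. The link's shell is at its right end in the top view, the tail at its left, with the dark latch block and hole between shell and plate. Next I measure.

```bash
cat > h.py <<'E'
import cv2,numpy as np
def load(n): 
    d=np.load(f"pics/{n}.npz"); return {k:d[k] for k in d.files}
def ray(c,uv):
    R,t=c["R"],c["t"]; d=R.T@(np.linalg.inv(c["intrinsics"])@np.array([uv[0],uv[1],1.])); return -R.T@t,d
def onz(c,uv,z):
    o,d=ray(c,uv); return o+d*(z-o[2])/d[2]
def proj(c,X):
    p=c["intrinsics"]@(c["R"]@np.asarray(X,float)+c["t"]); return p[:2]/p[2]
def tri(c1,u1,c2,u2):
    P=[c["intrinsics"]@np.c_[c["R"],c["t"]] for c in (c1,c2)]
    X=cv2.triangulatePoints(P[0],P[1],np.array(u1,float).reshape(2,1),np.array(u2,float).reshape(2,1)).ravel()
    X=X[:3]/X[3]; return X,proj(c1,X)-u1,proj(c2,X)-u2
def crop(c,x0,y0,w,h,k,f):
    im=cv2.cvtColor(c["pixels"],cv2.COLOR_RGB2BGR)[y0:y0+h,x0:x0+w]
    cv2.imwrite(f,cv2.resize(im,None,fx=k,fy=k,interpolation=cv2.INTER_NEAREST))
E
python3 - <<'E'
from h import *
s=load("scene0");t=load("top0")
crop(t,154,184,84,48,9,"pics/d1.png")
crop(s,172,170,72,50,11,"pics/d2.png")
crop(t,290,182,36,32,18,"pics/d3.png")
crop(s,268,234,36,32,18,"pics/d4.png")
a=cv2.imread("pics/d3.png");b=cv2.imread("pics/d4.png");cv2.imwrite("pics/d34.png",np.hstack([a,b])[:, :1296][::1])
cv2.imwrite("pics/d34.png",cv2.resize(np.hstack([a,b]),(792,352)))
E
```

```text
(no output)
```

View pics/d1.png

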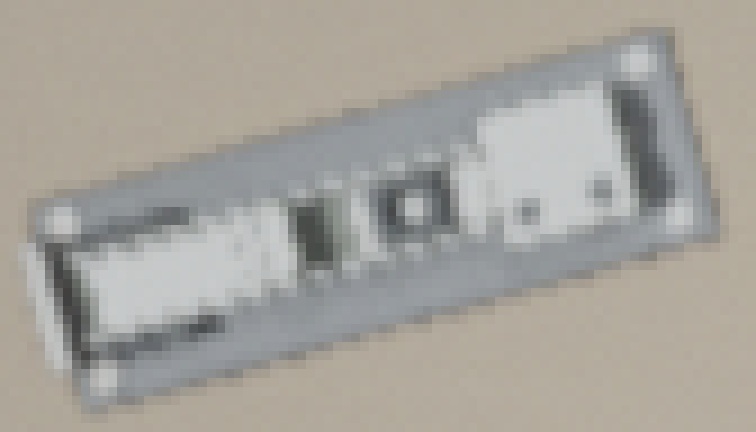

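View pics/d2.png

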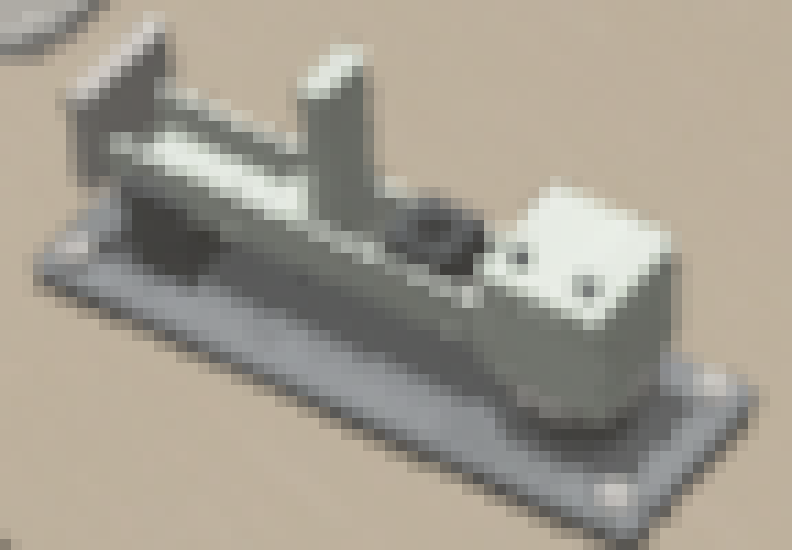

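View pics/d34.png

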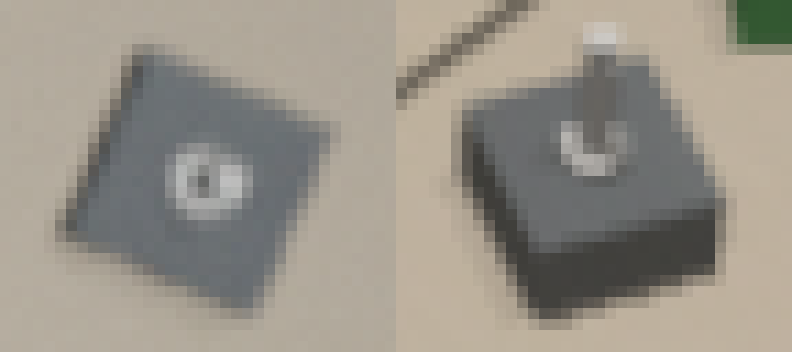

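```bash
cat > m.py <<'E'
from h import *
s=load("scene0");t=load("top0")
def px(x,y,k,x0,y0): return np.array([x/k+x0-.5,y/k+y0-.5])
T=lambda x,y:px(x,y,9,154,184); S=lambda x,y:px(x,y,11,172,170)
T3=lambda x,y:px(x,y,11,290,182); S4=lambda x,y:px(x-396,y,11,268,234)
def show(n,a,b):
    X,e1,e2=tri(t,a,s,b); print(n,X.round(4),"res",e1.round(2),e2.round(2)); return X
show("collar",T3(208,182),S4(597,145))
show("pintop",T3(230,183),S4(604,37))
print("collar@34",onz(t,T3(208,182),.034),onz(s,S4(597,146),.034))
print("pintop@79",onz(t,T3(230,183),.079),onz(s,S4(604,37),.079))
cs=[(332,130),(255,315)]
# stand top via scene corners z=.03
c4=[onz(s,S4(*p),.03) for p in [(470,103),(648,65),(716,200),(540,248)]]
print("stand top scene",np.mean(c4,0), [np.linalg.norm(c4[i]-c4[i-1]) for i in range(4)])
c4=[onz(t,T3(*p),.03) for p in [(148,52),(330,130),(255,312),(78,235)]]
print("stand top top",np.mean(c4,0), [np.linalg.norm(c4[i]-c4[i-1]) for i in range(4)])
# latch hole
show("hole",T(411,207),S(434,228))
print("hole z61",onz(t,T(411,207),.061),onz(s,S(434,228),.061))
# base by mask in top
im=cv2.cvtColor(t["pixels"],cv2.COLOR_RGB2HSV).astype(int); p=t["pixels"].astype(int)
g=((p[...,0]-p[...,2])<6).astype(np.uint8); m=np.zeros_like(g); m[182:234,150:240]=g[182:234,150:240]
m=cv2.morphologyEx(m,cv2.MORPH_CLOSE,np.ones((5,5)))
cn=max(cv2.findContours(m,cv2.RETR_EXTERNAL,cv2.CHAIN_APPROX_NONE)[0],key=cv2.contourArea)
bx=cv2.boxPoints(cv2.minAreaRect(cn));print(bx,cv2.minAreaRect(cn))
B=[onz(t,q,.01) for q in bx]; print("base c",np.mean(B,0),[np.linalg.norm(B[i]-B[i-1]) for i in range(4)])
# bolts (bright corner dots)
bt=[T(61,220),T(638,62),T(679,217),T(104,378)]
Q=[onz(t,q,.012) for q in bt]; print("bolts c",np.mean(Q,0)); d=(Q[0]+Q[3]-Q[1]-Q[2])/2; print("yaw",np.degrees(np.arctan2(d[1],d[0])))
bs=[S(75,245),S(713,382),S(614,492)]
Qs=[onz(s,q,.012) for q in bs];
# diag: scene 75,245 = ? far-left ; 614,492 near-right
for q in Q: print("bt",q.round(4), proj(s,q).round(1))
for q,b in zip(Qs,bs): print("bs",q.round(4),b.round(1))
# shell top z=.077
sh=[onz(t,T(*q),.077) for q in [(478,112),(612,85),(642,210),(505,242)]]
print("shell top",np.mean(sh,0),[np.linalg.norm(sh[i]-sh[i-1]) for i in range(4)])
sh=[onz(s,S(*q),.077) for q in [(558,184),(668,238),(598,328),(488,268)]]
print("shell scene",np.mean(sh,0),[np.linalg.norm(sh[i]-sh[i-1]) for i in range(4)])
# flange top z=.034+.04
pl=[onz(s,S(*q),.109) for q in [(345,46),(368,58),(325,100),(300,88)]]
print("plate scene",np.mean(pl,0))
E
python3 m.py
```

```text
collar [ 0.5137 -0.1801  0.0307] res [-0.27  0.29] [ 0.24 -0.02]
pintop [ 0.5134 -0.1793  0.0762] res [-0.22  0.24] [ 0.19 -0.01]
collar@34 [ 0.51456    -0.18040259  0.034     ] [ 0.51075141 -0.18167543  0.034     ]
pintop@79 [ 0.51404165 -0.17953168  0.079     ] [ 0.51105764 -0.18059535  0.079     ]
stand top scene [ 0.51074135 -0.18061643  0.03      ] [np.float64(0.05429638527277941), np.float64(0.052607548852964085), np.float64(0.05119304539930307), np.float64(0.052046691589844006)]
stand top top [ 0.51453366 -0.17955756  0.03      ] [np.float64(0.05353243009873501), np.float64(0.05398259864857586), np.float64(0.05375924364437974), np.float64(0.052553843043427355)]
hole [0.4883 0.144  0.0579] res [-0.48  0.52] [0.38 0.03]
hole z61 [0.48989724 0.14210595 0.061     ] [0.48557045 0.14232168 0.061     ]
[[154.42113 207.25024]
 [227.37462 186.77206]
 [233.79286 209.63712]
 [160.83937 230.1153 ]] ((194.10699462890625, 208.4436798095703), (23.748779296875, 75.77313232421875), 74.32048034667969)
base c [0.48316666 0.16499294 0.01      ] [np.float64(0.07242732300243332), np.float64(0.23109645728472386), np.float64(0.07255492021341146), np.float64(0.23069898294865587)]
bolts c [0.48496372 0.16299194 0.012     ]
yaw 105.46045037692456
bt [0.4847 0.2678 0.012 ] [188.8 182.3]
bt [0.5381 0.0726 0.012 ] [237.  203.9]
bt [0.4856 0.0586 0.012 ] [228.  213.8]
bt [0.4314 0.2529 0.012 ] [179.2 191.6]
bs [0.4286 0.2541 0.012 ] [178.3 191.8]
bs [0.5354 0.0731 0.012 ] [236.3 204.2]
bs [0.4827 0.0586 0.012 ] [227.3 214.2]
shell top [0.50443156 0.09247932 0.077     ] [np.float64(0.042374786222308926), np.float64(0.04361968468571955), np.float64(0.04104183642359269), np.float64(0.04484246029770799)]
shell scene [0.49976149 0.09128975 0.077     ] [np.float64(0.041023128413770676), np.float64(0.040944510326085766), np.float64(0.04270260778452545), np.float64(0.04174585605100127)]
plate scene [0.47642071 0.17334028 0.109     ]
```

Emit:
step_arm(
  targets=[
    [0,0,0,0,10.46,0],
    [0,0,0,0,10.46,0],
    [0,0,0,0,10.46,0],
    [0,0,0,0,10.46,0],
    [0,0,0,0,10.46,0],
    [0,0,0,0,0,0],
  ],
  gripper=0.06,
  squeeze=25,
)

```text
time_s: 0.85
ee_pos: [0.2085, 0.5088, 0.2052]
eef_rot: [-1.571, -0.0, -1.301]
force: [-0.0, 0.6, 0.5]
grip_width: 0.0503
```

```bash
cat > plan.py <<'E'
import sys,numpy as np
from scipy.spatial.transform import Rotation as Ro
from station import get_obs
o=get_obs();x,y,z,j=map(float,sys.argv[1:5])
R=Ro.from_euler("xyz",o["eef_rot"]).as_matrix()
d=R.T@(np.array([x,y,z])-o["ee_pos"]);print("t",o["time_s"],"pos",o["ee_pos"].round(4),"rot",np.degrees(o["eef_rot"]).round(2))
print("tool shift mm",(d*1000).round(1))
Rt=Ro.from_euler("xyz",[-90,0,j-90],degrees=True).as_matrix()
print("turn deg",np.degrees(Ro.from_matrix(R.T@Rt).as_rotvec()).round(2),"w",o["grip_width"],"F",o["force"].round(1),"q6",o["qpos"][5])
E
python3 plan.py .5127 -.1806 .205 15.4
```

```text
t 0.85 pos [0.2085 0.5088 0.2052] rot [-9.002e+01 -3.000e-02 -7.451e+01]
tool shift mm [7.456e+02 5.000e-01 1.091e+02]
turn deg [0.02 0.09 0.03] w 0.050289526217659766 F [-0.   0.6  0.5] q6 0.8450972808474184
```

Emit:
step_arm(
  targets=[
    [25,0,3.6,0,0,0],
    [45,0,6.6,0,0,0],
    [55,0,8,0,0,0],
    [55,0,8,0,0,0],
    [55,0,8,0,0,0],
    [55,0,8,0,0,0],
    [55,0,8,0,0,0],
    [55,0,8,0,0,0],
    [55,0,8,0,0,0],
    [55,0,8,0,0,0],
    [55,0,8,0,0,0],
    [55,0,8,0,0,0],
  ],
)

```text
time_s: 2.35
ee_pos: [0.4608, -0.0666, 0.2055]
eef_rot: [-1.571, -0.0, -1.297]
force: [1.5, 0.7, 0.7]
grip_width: 0.0498
```

Emit:
step_arm(
  targets=[
    [55,0,8,0,0,0],
    [40,0,7,0,0,0],
    [25,0,3.5,0,0,0],
    [0,40,0,0,0,0],
    [0,30,0,0,0,0],
    [0,0,0,0,0,0],
  ],
)

```text
time_s: 3.1
ee_pos: [0.5091, -0.1751, 0.1337]
eef_rot: [-1.574, 0.003, -1.298]
force: [-0.5, -0.9, 1.2]
grip_width: 0.0495
```

```bash
python3 plan.py .5127 -.1806 .041 15.4
```

```text
t 3.1 pos [ 0.5091 -0.1751  0.1337] rot [-90.18   0.14 -74.36]
tool shift mm [ 6.5 92.7  2.3]
turn deg [ 0.18  0.24 -0.14] w 0.049543763570868406 F [-0.5 -0.9  1.2] q6 -0.672246650780767
```

Emit:
step_arm(
  targets=[
    [6.5,20,2.3,0,0.2,0],
    [0,18,0,0,0,0],
    [0,0,0,0,0,0],
    [0,0,0,0,0,0],
  ],
)

```text
time_s: 3.6
ee_pos: [0.5147, -0.1813, 0.099]
eef_rot: [-1.569, -0.001, -1.304]
force: [0.7, 0.5, -0.4]
grip_width: 0.0495
```

```bash
python3 - <<'E'
from station import camera
from h import *
for n in ("scene","top"):
    c=camera(n); np.savez(f"pics/{n}1.npz",**c)
    if n=="scene": crop(c,246,180,80,100,6,"pics/e1.png")
    else: crop(c,276,168,66,60,6,"pics/e2.png")
E
python3 plan.py .5127 -.1806 .041 15.4
```

```text
t 3.7 pos [ 0.5145 -0.1813  0.0987] rot [-8.992e+01 -6.000e-02 -7.473e+01]
tool shift mm [-1.2 57.7 -1.7]
turn deg [-0.08 -0.13  0.06] w 0.049822740821318885 F [ 0.1 -0.1 -0.1] q6 -0.6723633898531268
```

View pics/e1.png

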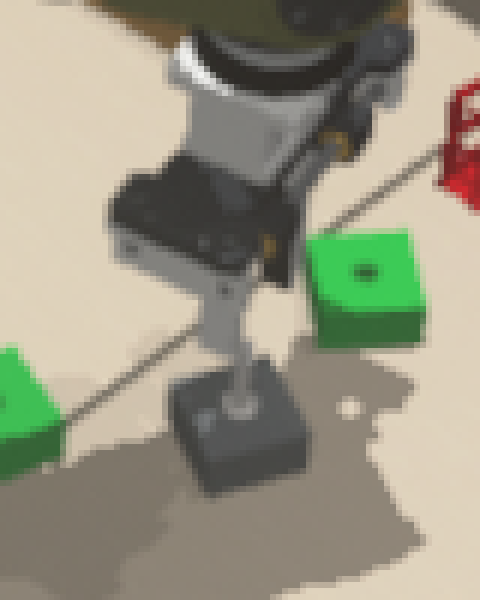

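View pics/e2.png

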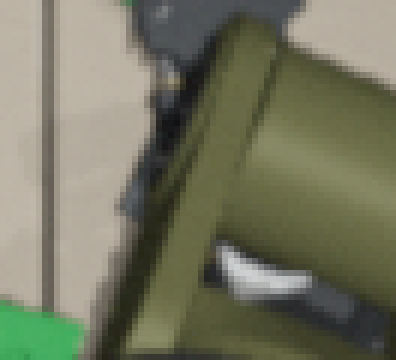

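The pin at crop (243,385) of the scene view stands just below the opened fingers, near finger tip at (220,340). The arm hides the pin from the top camera. I go down in steps.

```bash
python3 - <<'E'
from h import *
s=load("scene1")
T=np.array([.5145,-.1813,.0987]);j=np.array([.9644,.2644,0]);x=np.array([.2644,-.9644,0])
for a in(-25,-37.5):
  for b in (-8,8): print(a,b,((proj(s,T+j*a/1000+x*b/1000)-[246,180]+.5)*6).round(0))
print(((proj(s,[.5127,-.1806,.079])-[246,180]+.5)*6).round(0),((proj(s,T)-[246,180]+.5)*6).round(0))
E
```

```text
-25 -8 [215. 341.]
-25 8 [243. 355.]
-37.5 -8 [202. 358.]
-37.5 8 [231. 371.]
[248. 342.] [254. 315.]
```

Emit:
step_arm(
  targets=[
    [-1,20,-1.5,0,0,0],
    [0,20,0,0,0,0],
    [0,17.7,0,0,0,0],
    [0,0,0,0,0,0],
  ],
)

```text
time_s: 4.2
ee_pos: [0.5119, -0.1804, 0.039]
eef_rot: [-1.572, 0.001, -1.305]
force: [-1.3, 0.2, -0.6]
grip_width: 0.0501
```

```bash
python3 plan.py .5127 -.1806 .041 15.4
```

```text
t 4.2 pos [ 0.5119 -0.1804  0.039 ] rot [-9.008e+01  6.000e-02 -7.477e+01]
tool shift mm [ 0.4 -2.   0.7]
turn deg [ 0.08 -0.17 -0.06] w 0.05005796341842897 F [-1.3  0.2 -0.6] q6 -0.6721896505808782
```

Emit:
step_arm(
  targets=[
    [0,0,0,0,0,0],
    [0,0,0,0,0,0],
    [0,0,0,0,0,0],
    [0,0,0,0,0,0],
    [0,0,0,0,0,0],
    [0,0,0,0,0,0],
  ],
  gripper=-1,
)

```text
time_s: 4.95
ee_pos: [0.5125, -0.1806, 0.0399]
eef_rot: [-1.57, -0.0, -1.305]
force: [0.0, 0.5, 1.4]
grip_width: 0.0095
```

```bash
python3 plan.py .5127 -.1806 .041 15.4;  python3 - <<'E'
from station import camera
from h import *
c=camera("scene"); np.savez(f"pics/scene2.npz",**c);crop(c,256,205,60,60,9,"pics/f1.png")
E
```

```text
t 4.95 pos [ 0.5125 -0.1806  0.0399] rot [-8.998e+01 -1.000e-02 -7.478e+01]
tool shift mm [ 0.  -1.1  0.2]
turn deg [-0.02 -0.18  0.01] w 0.009505249186347887 F [0.  0.5 1.4] q6 -0.6720069435117102
```

View pics/f1.png

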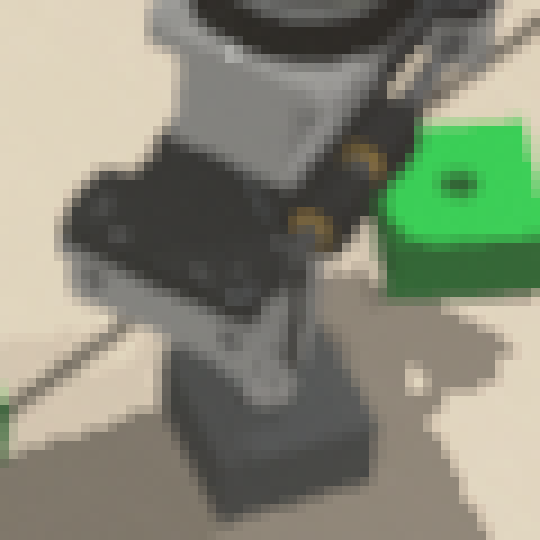

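The jaws closed to 9.5 mm with the finger over the grip (crop (270,390)), so the pin is held. I lift it and carry it to above the latch.

Emit:
step_arm(
  targets=[
    [0,-10,0,0,0,0],
    [0,-25,0,0,0,0],
    [0,-40,0,0,0,0],
    [0,-40,0,0,0,0],
    [-25,-5,4.7,0,0,0],
    [-45,0,8.6,0,0,0],
    [-50,0,9.5,0,0,0],
    [-50,0,9.5,0,0,0],
    [-50,0,9.5,0,0,0],
    [-45,0,8.6,0,0,0],
    [-35,0,6.7,0,0,0],
    [-18.2,0,3.5,0,0,0],
  ],
)

```text
time_s: 6.5
ee_pos: [0.4869, 0.1436, 0.1602]
eef_rot: [-1.571, -0.0, -1.304]
force: [0.4, -0.3, 0.3]
grip_width: 0.0093
```

Emit:
step_arm(
  targets=[
    [0,10,0,0,0,0],
    [0,10,0,0,0,0],
    [0,0,0,0,0,0],
    [0,0,0,0,0,0],
  ],
)

```text
time_s: 7.0
ee_pos: [0.4874, 0.1417, 0.1398]
eef_rot: [-1.571, -0.0, -1.306]
force: [-0.3, -0.4, -0.7]
grip_width: 0.0095
```

```bash
python3 - <<'E'
from station import camera
from h import *
for n in ("scene","top"):
    c=camera(n); np.savez(f"pics/{n}3.npz",**c)
    if n=="scene": crop(c,172,140,75,75,8,"pics/g1.png")
    else: crop(c,154,170,84,60,8,"pics/g2.png")
E
python3 plan.py .4875 .1424 .1 15.4
```

```text
t 7.1 pos [0.4875 0.142  0.14  ] rot [-89.98  -0.   -74.81]
tool shift mm [-0.4 40.   0.1]
turn deg [-0.02 -0.21  0.  ] w 0.00965863379590143 F [-0.3  0.5 -1. ] q6 -0.053754502909869724
```

View pics/g1.png

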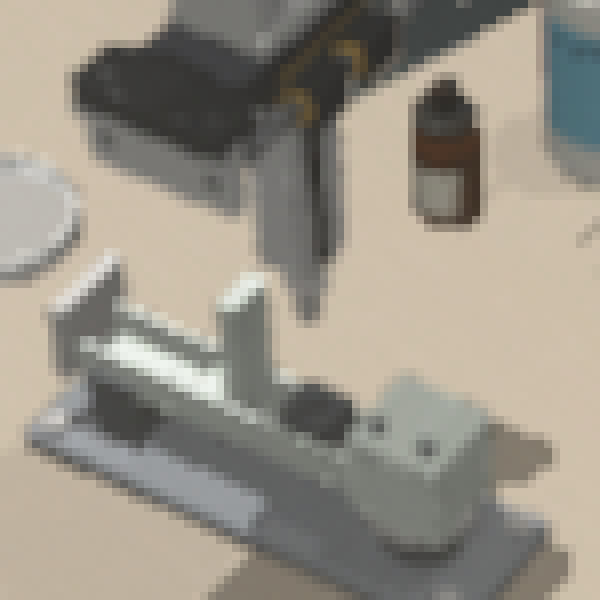

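View pics/g2.png

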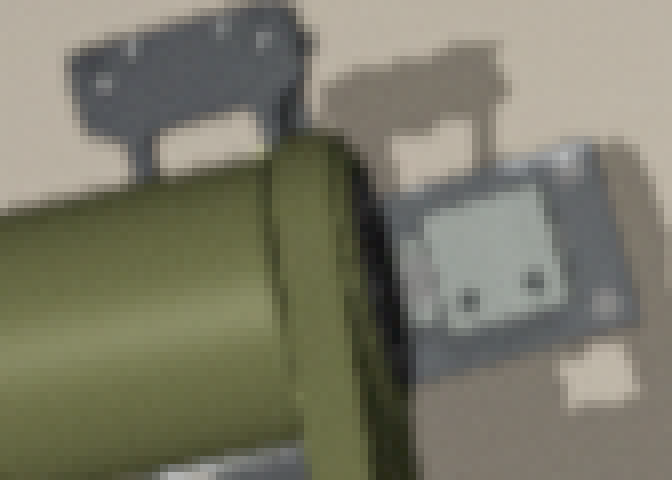

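```bash
python3 - <<'E'
from h import *
s=load("scene3")
P=lambda x,y:np.array([x/8+172-.5,y/8+140-.5])
print("foot seen",P(309,318),onz(s,P(309,318),.110))
print("predicted foot",proj(s,[.4875,.142,.11]),"block/hole",P(320,402),onz(s,P(320,402),.061))
for z in (.11,.12,.13): print(((proj(s,[.4875,.142,z])-[172,140]+.5)*8).round(1))
im=s["pixels"].astype(int).sum(2)//3
print(im[172:184,203:218])
print(im[184:198,204:220])
E
```

```text
foot seen [210.125 179.25 ] [0.48584819 0.1425607  0.11      ]
predicted foot [210.62882876 179.10343114] block/hole [211.5  189.75] [0.48836494 0.14286976 0.061     ]
[313.  316.8]
[311.6 298.5]
[310.2 280.1]
[[189 157 123 116 116 116 111 106  88  84 131 176 189 189 189]
 [186 175 161 149 128 119 112 106 101 123 165 186 189 188 189]
 [217 215 200 183 147 121 114 108 107 136 175 189 189 189 189]
 [232 215 192 189 160 127 119 118 117 133 173 190 189 189 189]
 [199 143 166 189 178 150 124 117 120 151 181 189 189 188 189]
 [134 109 155 183 188 161 121 105 112 167 189 189 189 189 189]
 [106 109 143 178 189 164 124 105 110 167 189 190 189 189 189]
 [107 110 146 180 189 180 140 108 129 173 190 190 190 190 190]
 [107 109 142 179 190 190 171 154 168 185 190 189 190 189 190]
 [107 109 134 175 190 189 189 188 189 189 190 190 188 189 190]
 [108 110 136 175 190 191 189 189 189 188 189 189 189 189 189]
 [109 111 137 176 190 190 190 190 189 190 189 189 189 189 189]]
[[111 132 175 189 189 190 190 190 189 189 189 189 189 190 189 188]
 [111 127 158 183 189 189 190 190 190 190 189 189 189 189 189 188]
 [110 122 163 202 200 190 189 190 190 191 190 189 189 189 189 189]
 [110 113 157 188 189 171 155 155 171 186 190 189 189 190 189 189]
 [111 110 116 116 135 119  86  88 119 149 171 185 189 189 189 182]
 [109 110 113 110  95  78  75  76  76  88 119 148 177 188 188 174]
 [110 115 111  94  78  71  69  68  69  74  77  82 159 184 181 171]
 [139 127 112  81  71  68  69  70  72  75  72  65 130 163 160 153]
 [150 143 123  81  68  69  72  75  76  72  66  63 103 137 128 117]
 [124 136 130 108  86  71  70  72  70  65  62  89 132 148 114  93]
 [118 118 121 121 113 125 111  77  62  62  63 116 151 160 141 134]
 [117 118 117 118 121 143 132 116 108  91  91 121 141 148 156 161]
 [109 114 117 118 118 117 115 130 129 123 138 132 122 122 136 147]
 [ 98 103 109 113 116 117 117 117 113 125 143 134 120 115 116 125]]
```

The pin tip in the scene view at (210,179) sits directly above the block centre (211,190), and its ray at z = 0.11 gives (0.486, 0.1426) against the hole's (0.486, 0.1423) from the same camera. I go down.

Emit:
step_arm(
  targets=[
    [0,20,0,0,0,0],
    [0,16,0,0,0,0],
    [0,6,0,0,0,0],
    [0,3,0,0,0,0],
    [0,3,0,0,0,0],
    [0,3,0,0,0,0],
    [0,0,0,0,0,0],
  ],
)

```text
time_s: 7.98
ee_pos: [0.4872, 0.1424, 0.0887]
eef_rot: [-1.571, 0.0, -1.305]
force: [-0.4, -1.2, -1.5]
grip_width: 0.0097
```

```bash
python3 plan.py .4875 .1424 .071 15.4
```

```text
t 7.975 pos [0.4872 0.1424 0.0887] rot [-90.01   0.   -74.78]
tool shift mm [ 0.  17.7  0.3]
turn deg [ 0.01 -0.18 -0.  ] w 0.009698642662225612 F [-0.4 -1.2 -1.5] q6 -0.053563801370008275
```

Emit:
step_arm(
  targets=[
    [0,3,0,0,0,0],
    [0,2,0,0,0,0],
    [0,2,0,0,0,0],
    [0,0,0,0,0,0],
  ],
)

```text
time_s: 8.48
ee_pos: [0.4873, 0.1424, 0.0817]
eef_rot: [-1.571, 0.0, -1.305]
force: [1.8, 0.5, -0.8]
grip_width: 0.0093
```

```bash
python3 plan.py .4875 .1424 .071 15.4; python3 - <<'E'
from station import camera
from h import *
c=camera("scene"); np.savez(f"pics/scene4.npz",**c);crop(c,172,140,75,75,8,"pics/g3.png")
E
```

```text
t 8.475 pos [0.4873 0.1424 0.0817] rot [-89.99   0.   -74.77]
tool shift mm [ 0.1 10.7  0.2]
turn deg [-0.01 -0.17 -0.  ] w 0.009282716932010434 F [ 1.8  0.5 -0.8] q6 -0.05361869245127903
```

View pics/g3.png

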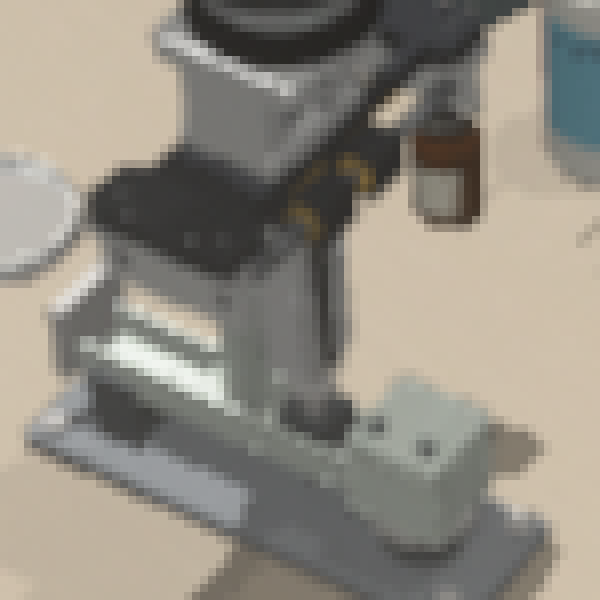

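The foot is now about 9 mm below the mouth height with no resistance, and the picture shows the pin entering the dark block at crop (315,395), so it is in the hole. I push it home.

Emit:
step_arm(
  targets=[
    [0,3,0,0,0,0],
    [0,3,0,0,0,0],
    [0,2.5,0,0,0,0],
    [0,1,0,0,0,0],
    [0,0,0,0,0,0],
  ],
)

```text
time_s: 9.15
ee_pos: [0.4872, 0.1423, 0.0721]
eef_rot: [-1.571, -0.0, -1.305]
force: [1.4, -0.3, -0.7]
grip_width: 0.0093
```

Emit:
step_arm(
  targets=[
    [0,1,0,0,0,0],
    [0,1,0,0,0,0],
    [0,0,0,0,0,0],
  ],
)

```text
time_s: 9.52
ee_pos: [0.4873, 0.1424, 0.0708]
eef_rot: [-1.57, -0.0, -1.305]
force: [-1.6, 0.6, 7.7]
grip_width: 0.0096
```

```bash
python3 plan.py .4875 .1424 .071 15.4
```

```text
t 9.525 pos [0.4873 0.1424 0.0708] rot [-89.98  -0.   -74.77]
tool shift mm [ 0.  -0.2  0.2]
turn deg [-0.02 -0.17  0.  ] w 0.00955562353018351 F [-1.6  0.6  7.7] q6 -0.053617371174051076
```

Emit:
step_arm(
  targets=[
    [0,0.8,0,0,0,0],
    [0,0,0,0,0,0],
    [0,0,0,0,0,0],
  ],
)

```text
time_s: 9.9
ee_pos: [0.4875, 0.1424, 0.0707]
eef_rot: [-1.57, -0.0, -1.305]
force: [-4.5, -1.2, 16.9]
grip_width: 0.0092
```

Emit:
step_arm(
  targets=[
    [0,0,0,0,0,0],
    [0,0,0,0,0,0],
    [0,0,0,0,0,0],
    [0,0,0,0,0,0],
    [0,-20,0,0,0,0],
    [0,-30,0,0,0,0],
    [0,-20,0,0,0,0],
    [0,0,0,0,0,0],
  ],
  gripper=0.0,
)

```text
time_s: 10.9
ee_pos: [0.4878, 0.1425, 0.1404]
eef_rot: [-1.568, -0.0, -1.305]
force: [-0.6, -0.0, -1.0]
grip_width: 0.0469
```

```bash
python3 plan.py .4815 .1644 .14 -74.5; python3 - <<'E'
from station import camera
from h import *
c=camera("scene"); np.savez(f"pics/scene5.npz",**c);crop(c,172,140,75,75,8,"pics/g4.png")
E
```

```text
t 10.9 pos [0.4878 0.1425 0.1404] rot [-8.987e+01 -1.000e-02 -7.477e+01]
tool shift mm [-22.8   0.4  -0.3]
turn deg [-0.11 89.73 -0.1 ] w 0.046888482915114056 F [-0.6 -0.  -1. ] q6 -0.05358811892108162
```

View pics/g4.png

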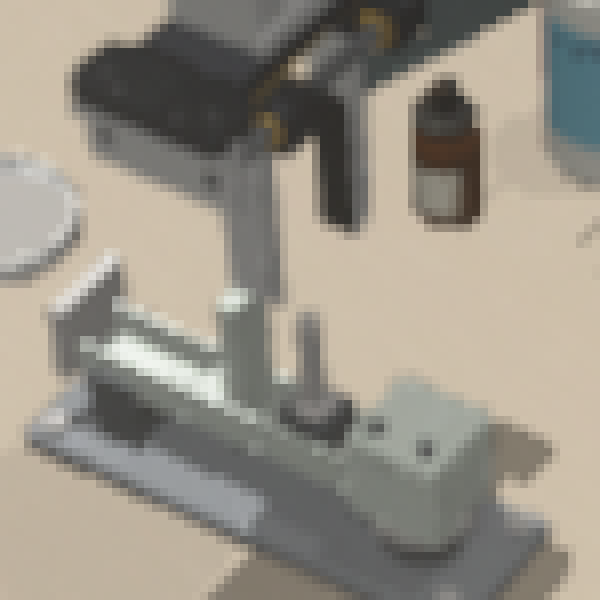

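The pin stands upright with its collar on the block (crop (318,410), top at (308,315)). I turn the jaws along the link and centre over its origin.

Emit:
step_arm(
  targets=[
    [-12,0,0,0,0,0],
    [-10.8,0,-0.3,0,0,0],
    [0,0,0,0,9.97,0],
    [0,0,0,0,9.97,0],
    [0,0,0,0,9.97,0],
    [0,0,0,0,9.97,0],
    [0,0,0,0,9.97,0],
    [0,0,0,0,9.97,0],
    [0,0,0,0,9.97,0],
    [0,0,0,0,9.97,0],
    [0,0,0,0,9.97,0],
    [0,0,0,0,0,0],
  ],
  gripper=0.45,
)

```text
time_s: 12.45
ee_pos: [0.4806, 0.1648, 0.139]
eef_rot: [-1.571, -0.001, -2.87]
force: [0.3, -0.1, 0.1]
grip_width: 0.068
```

Emit:
step_arm(
  targets=[
    [0,0,0,0,0,0],
    [0,10,0,0,0,0],
    [0,0,0,0,0,0],
  ],
)

```text
time_s: 12.82
ee_pos: [0.4804, 0.1642, 0.1284]
eef_rot: [-1.571, -0.002, -2.87]
force: [0.1, 0.6, -0.6]
grip_width: 0.0679
```

```bash
python3 plan.py .4815 .1644 .07 -74.5; python3 - <<'E'
from station import camera
from h import *
c=camera("scene"); np.savez(f"pics/scene6.npz",**c);crop(c,172,140,75,75,8,"pics/g5.png")
o=np.array([.4815,.1644,.13]);j=np.array([np.cos(np.radians(105.5)),np.sin(np.radians(105.5)),0])
for a in (-46.5,-34,34,46.5): print(a,((proj(c,o+j*a/1000)-[172,140]+.5)*8).round(0))
E
```

```text
t 12.825 pos [0.4804 0.1642 0.1284] rot [-9.0000e+01 -1.0000e-01 -1.6444e+02]
tool shift mm [-1.2 58.4  0.1]
turn deg [-0.    0.06  0.1 ] w 0.0679499376739762 F [ 0.1  0.6 -0.6] q6 1.5564254747131678
-46.5 [358. 300.]
-34 [333. 289.]
34 [195. 230.]
46.5 [171. 220.]
```

View pics/g5.png

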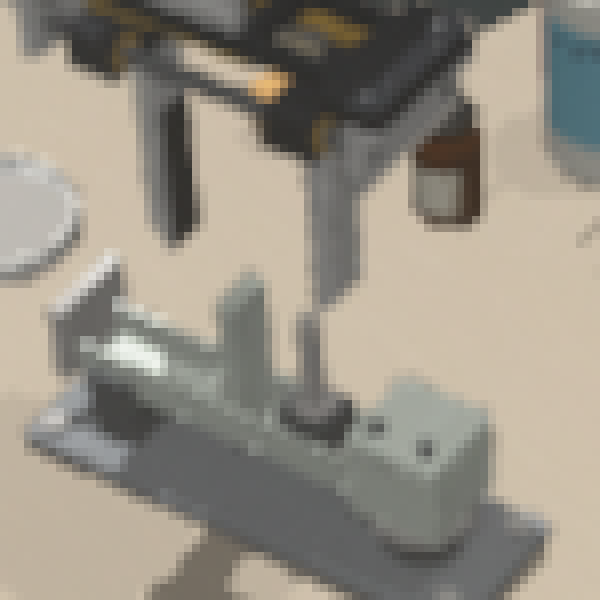

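The fingers straddle the pin and plate, right tip at crop (335,300) against the pin top at (308,315). The clearance to the shell looks right, so I go down.

Emit:
step_arm(
  targets=[
    [-1,20,0,0,0,0],
    [0,15,0,0,0,0],
    [0,10,0,0,0,0],
    [0,8,0,0,0,0],
    [0,5.4,0,0,0,0],
    [0,0,0,0,0,0],
  ],
)

```text
time_s: 13.62
ee_pos: [0.4819, 0.1645, 0.0709]
eef_rot: [-1.571, -0.0, -2.871]
force: [-0.4, 0.0, -0.0]
grip_width: 0.0684
```

```bash
python3 plan.py .4815 .1644 .07 -74.5; python3 - <<'E'
from station import camera
from h import *
c=camera("scene"); crop(c,172,140,75,75,8,"pics/g6.png")
E
```

```text
t 13.625 pos [0.4819 0.1645 0.0709] rot [-9.0000e+01 -1.0000e-02 -1.6451e+02]
tool shift mm [0.4 0.9 0. ]
turn deg [ 0.   -0.01  0.01] w 0.0684315773124375 F [-0.4  0.  -0. ] q6 1.5574756357003376
```

View pics/g6.png

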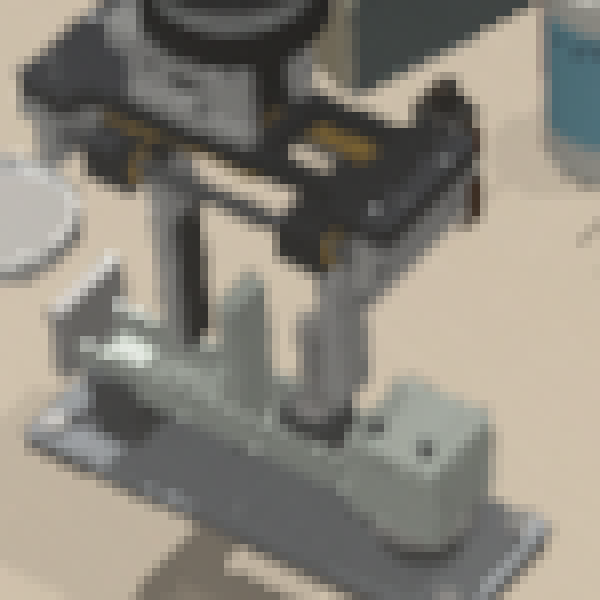

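Both fingers are in place, the right one between pin and shell at crop (345,370) and the left one behind the plate at (180,320). I close.

Emit:
step_arm(
  targets=[
    [0,0,0,0,0,0],
    [0,0,0,0,0,0],
    [0,0,0,0,0,0],
    [0,0,0,0,0,0],
    [0,0,0,0,0,0],
    [0,0,0,0,0,0],
  ],
  gripper=-1,
  squeeze=30,
)

```text
time_s: 14.42
ee_pos: [0.4821, 0.1656, 0.0718]
eef_rot: [-1.572, 0.002, -2.871]
force: [-2.1, 7.0, 9.4]
grip_width: 0.026
```

Emit:
step_arm(
  targets=[
    [0,0,0,0,0,0],
    [0,0,0,0,0,0],
    [0,0,0,0,0,0],
  ],
)

```text
time_s: 14.8
ee_pos: [0.4821, 0.1656, 0.0718]
eef_rot: [-1.572, 0.002, -2.871]
force: [-2.7, 6.4, 8.7]
grip_width: 0.0257
```

```bash
python3 plan.py .4815 .1644 .07 -74.5; python3 - <<'E'
from station import camera
from h import *
c=camera("scene"); crop(c,172,140,75,75,8,"pics/g7.png")
E
```

```text
t 14.8 pos [0.4821 0.1656 0.0718] rot [-9.0070e+01  9.0000e-02 -1.6447e+02]
tool shift mm [0.9 1.8 1. ]
turn deg [ 0.07  0.03 -0.09] w 0.025695139667552592 F [-2.7  6.4  8.7] q6 1.5574589312833191
```

View pics/g7.png

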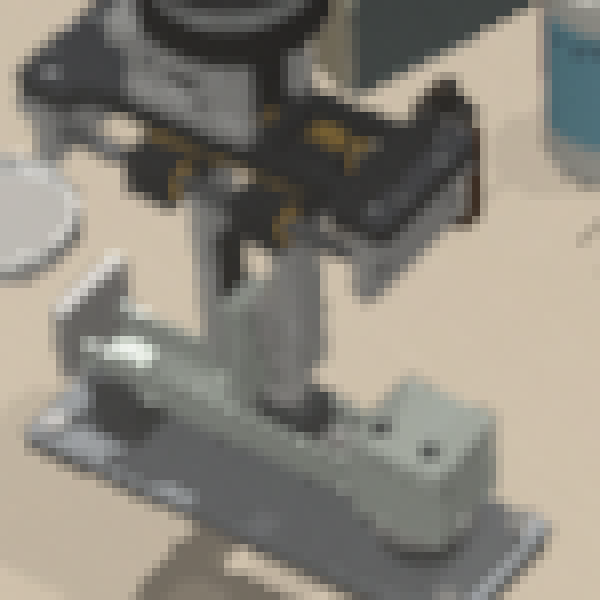

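The pin and block have moved towards the plate, but the opening is 25.7 mm where 32 mm was expected. The pin may be tilting, so I take a closer look.

```bash
python3 - <<'E'
from station import camera
from h import *
c=camera("scene"); np.savez("pics/scene8.npz",**c)
a=load("scene6")
f=lambda c:cv2.resize(cv2.cvtColor(c["pixels"],cv2.COLOR_RGB2BGR)[168:212,190:238],None,fx=8,fy=8,interpolation=cv2.INTER_CUBIC)
cv2.imwrite("pics/g8.png",np.hstack([f(a),f(c)]))
t=camera("top"); crop(t,154,170,84,60,8,"pics/g9.png")
E
```

```text
(no output)
```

View pics/g8.png

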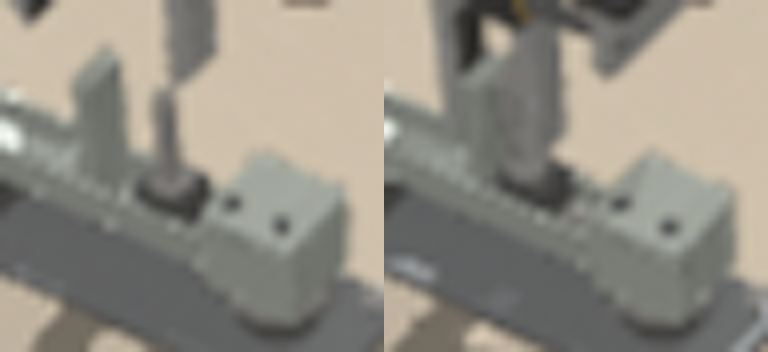

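View pics/g9.png

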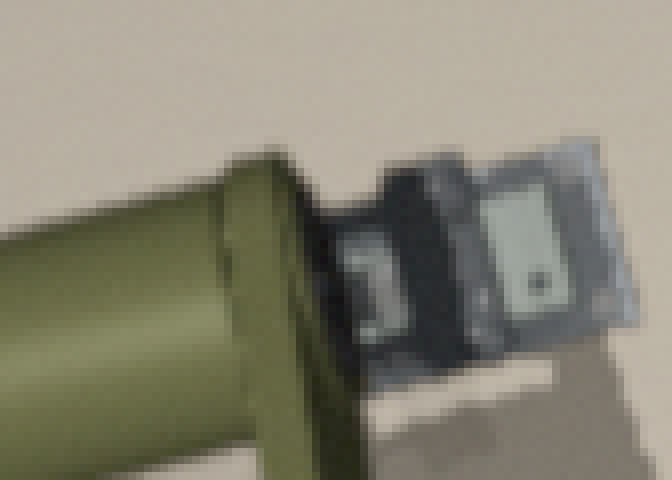

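The block has moved about 10–11 mm towards the plate relative to the shell, so the latch is drawn; the rest of the closure is pin lean in its clearance. I relieve the side load by 1 mm and check for creep before lifting.

Emit:
step_arm(
  targets=[
    [0,0,-1,0,0,0],
    [0,0,0,0,0,0],
    [0,0,0,0,0,0],
  ],
)

```text
time_s: 15.32
ee_pos: [0.4821, 0.1658, 0.0717]
eef_rot: [-1.571, 0.001, -2.871]
force: [-1.0, 1.0, 8.1]
grip_width: 0.0257
```

Emit:
step_arm(
  targets=[
    [0,-2,0,0,0,0],
    [0,-2,0,0,0,0],
    [0,-3,0,0,0,0],
    [0,-3,0,0,0,0],
    [0,-3,0,0,0,0],
    [0,0,0,0,0,0],
  ],
)

```text
time_s: 16.08
ee_pos: [0.4817, 0.1656, 0.0842]
eef_rot: [-1.571, 0.0, -2.871]
force: [0.1, 0.7, -5.4]
grip_width: 0.0258
```

```bash
python3 plan.py .4815 .1644 .07 -74.5; python3 - <<'E'
from station import camera
from h import *
c=camera("scene"); crop(c,172,130,75,80,7,"pics/g10.png")
E
```

```text
t 16.075 pos [0.4817 0.1656 0.0842] rot [-9.0010e+01  1.0000e-02 -1.6451e+02]
tool shift mm [ 0.5 14.2  1.1]
turn deg [ 0.01 -0.01 -0.01] w 0.025839090279526977 F [ 0.1  0.7 -5.4] q6 1.559468441375211
```

View pics/g10.png

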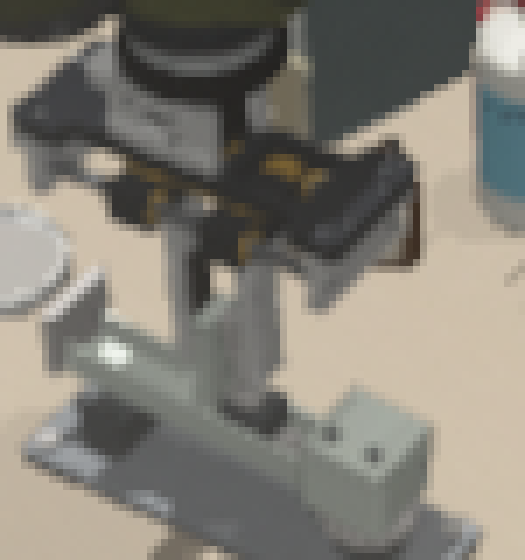

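The link comes up with a load of 5.4 N, about its own weight, and the opening has not changed. I lift on to about 10 cm.

Emit:
step_arm(
  targets=[
    [0,-5,0,0,0,0],
    [0,-8,0,0,0,0],
    [0,-12,0,0,0,0],
    [0,-15,0,0,0,0],
    [0,-15,0,0,0,0],
    [0,-13,0,0,0,0],
    [0,-10,0,0,0,0],
    [0,-6,0,0,0,0],
    [0,-3,0,0,0,0],
    [0,0,0,0,0,0],
    [0,0,0,0,0,0],
    [0,0,0,0,0,0],
  ],
)

```text
time_s: 17.62
ee_pos: [0.4816, 0.1655, 0.1708]
eef_rot: [-1.571, -0.0, -2.871]
force: [-0.5, 0.7, -3.8]
grip_width: 0.0259
```

```bash
python3 plan.py .4815 .1644 .17 -74.5; python3 - <<'E'
from station import camera
from h import *
c=camera("scene"); np.savez("pics/scene11.npz",**c);crop(c,160,100,90,100,6,"pics/g11.png")
t=camera("top"); cv2.imwrite("pics/t11.png",cv2.cvtColor(t["pixels"],cv2.COLOR_RGB2BGR))
E
```

```text
t 17.625 pos [0.4816 0.1655 0.1708] rot [-9.0000e+01 -3.0000e-02 -1.6451e+02]
tool shift mm [0.4 0.8 1. ]
turn deg [ 0.   -0.01  0.03] w 0.025907306791524774 F [-0.5  0.7 -3.8] q6 1.5595013372821882
```

View pics/g11.png

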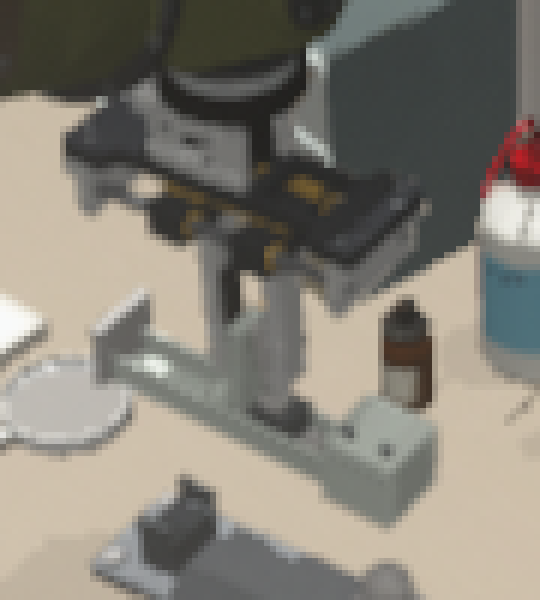

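View pics/t11.png

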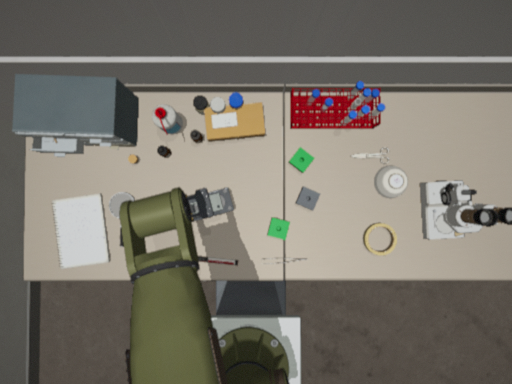

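The link hangs free of the mount: ball visible at crop (390,580), flange at (120,330), shell top at (390,430). The bystanders look undisturbed. I check height and level by projecting expected points.

```bash
python3 - <<'E'
from h import *
c=load("scene11"); b=load("scene0")
j=np.array([np.cos(np.radians(105.5)),np.sin(np.radians(105.5)),0]);k=np.array([j[1],-j[0],0]);k=-k
def pts(o,tilt):
    J=j*np.cos(tilt)+np.array([0,0,np.sin(tilt)]);Z=np.cross(J,k);
    return [o+J*x+k*y+Z*z for x,y,z in [(.0935,.022,.04),(.0935,-.022,.04),(-.053,-.022,.043),(-.053,.022,.043),(-.097,-.022,.043),(-.097,.022,.043)]]
for tl in (-5,0,5):
    print(tl,[tuple(((proj(c,p)-[160,100]+.5)*6).round(0)) for p in pts(np.array([.4802,.164,.133]),np.radians(tl))])
E
sleep 0; python3 - <<'E'
import sys; sys.path.insert(0,'.')
import os; os.chdir('.')
from h import *
c=load("scene11"); im=cv2.cvtColor(c["pixels"],cv2.COLOR_RGB2BGR)[140:192,170:236]
cv2.imwrite("pics/g12.png",cv2.resize(im,None,fx=11,fy=11,interpolation=cv2.INTER_CUBIC))
E
```

```text
-5 [(np.float64(93.0), np.float64(348.0)), (np.float64(143.0), np.float64(304.0)), (np.float64(362.0), np.float64(373.0)), (np.float64(314.0), np.float64(420.0)), (np.float64(432.0), np.float64(397.0)), (np.float64(385.0), np.float64(445.0))]
0 [(np.float64(96.0), np.float64(338.0)), (np.float64(146.0), np.float64(294.0)), (np.float64(369.0), np.float64(382.0)), (np.float64(321.0), np.float64(429.0)), (np.float64(439.0), np.float64(411.0)), (np.float64(392.0), np.float64(460.0))]
5 [(np.float64(100.0), np.float64(329.0)), (np.float64(151.0), np.float64(285.0)), (np.float64(375.0), np.float64(392.0)), (np.float64(327.0), np.float64(439.0)), (np.float64(445.0), np.float64(426.0)), (np.float64(398.0), np.float64(474.0))]
```

View pics/g12.png

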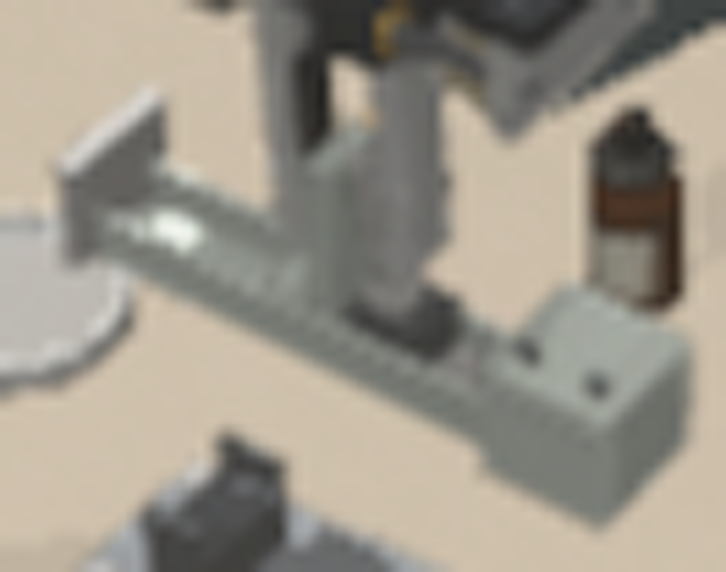

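The link sits about 4° tail-high against the level projection, within the 11° limit. I correct it by 3.5° about tool x and let it settle.

Emit:
step_arm(
  targets=[
    [0,0,0,-1,0,0],
    [0,0,0,-1.5,0,0],
    [0,0,0,-1,0,0],
    [0,0,0,0,0,0],
    [0,0,0,0,0,0],
    [0,0,0,0,0,0],
    [0,0,0,0,0,0],
    [0,0,0,0,0,0],
  ],
)

```text
time_s: 18.73
ee_pos: [0.4816, 0.1656, 0.171]
eef_rot: [-1.632, -0.0, -2.871]
force: [-0.2, 0.2, -4.5]
grip_width: 0.0254
```

```bash
python3 plan.py .4815 .1644 .17 -74.5; python3 - <<'E'
from station import camera
from h import *
c=camera("scene"); np.savez("pics/scene13.npz",**c)
im=cv2.cvtColor(c["pixels"],cv2.COLOR_RGB2BGR)[140:192,170:236]
cv2.imwrite("pics/g13.png",cv2.resize(im,None,fx=11,fy=11,interpolation=cv2.INTER_CUBIC))
E
```

```text
t 18.725 pos [0.4816 0.1656 0.171 ] rot [ -93.5   -0.  -164.5]
tool shift mm [0.4 1.  1.2]
turn deg [3.5 0.  0. ] w 0.025444965958506895 F [-0.2  0.2 -4.5] q6 1.5047545374931561
```

View pics/g13.png

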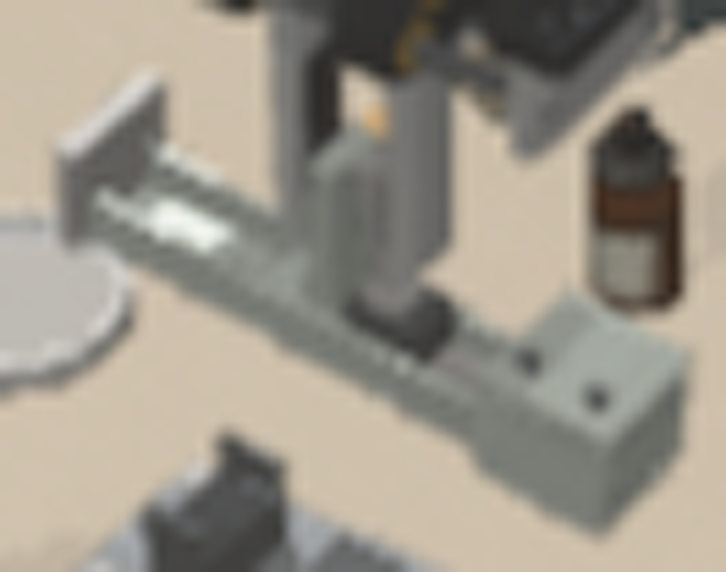

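That made it worse: the flange rose and the shell dropped, so I had the sign wrong. I turn it back by twice that.

Emit:
step_arm(
  targets=[
    [0,0,0,1,0,0],
    [0,0,0,2,0,0],
    [0,0,0,2,0,0],
    [0,0,0,1.5,0,0],
    [0,0,0,0.5,0,0],
    [0,0,0,0,0,0],
    [0,0,0,0,0,0],
    [0,0,0,0,0,0],
    [0,0,0,0,0,0],
  ],
)

```text
time_s: 19.9
ee_pos: [0.4817, 0.1654, 0.1711]
eef_rot: [-1.51, -0.0, -2.871]
force: [0.2, -0.3, -3.3]
grip_width: 0.0257
```

```bash
python3 plan.py .4815 .1644 .17 -74.5; python3 - <<'E'
from station import camera
from h import *
c=camera("scene"); np.savez("pics/scene14.npz",**c)
im=cv2.cvtColor(c["pixels"],cv2.COLOR_RGB2BGR)[140:192,170:236]
cv2.imwrite("pics/g14.png",cv2.resize(im,None,fx=11,fy=11,interpolation=cv2.INTER_CUBIC))
E
```

```text
t 19.9 pos [0.4817 0.1654 0.1711] rot [ -86.5    -0.   -164.52]
tool shift mm [0.4 1.1 0.9]
turn deg [-3.5  -0.02  0.  ] w 0.025688623552306073 F [ 0.2 -0.3 -3.3] q6 1.6140489900720545
```

View pics/g14.png

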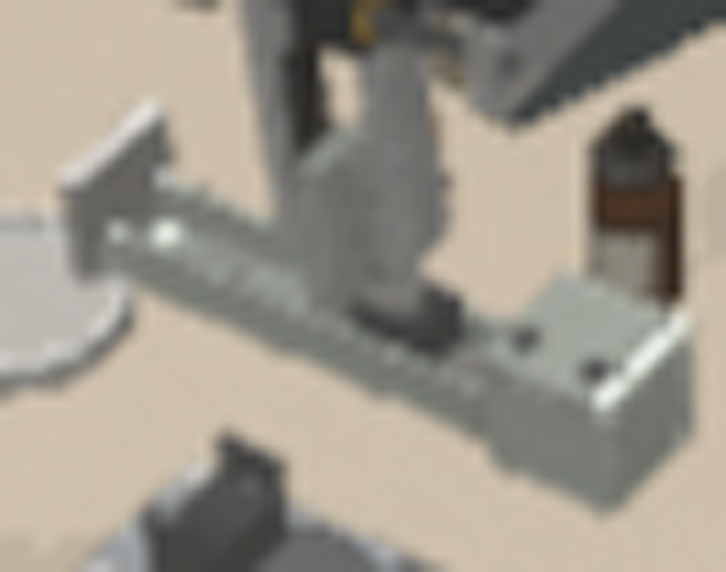

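The link is level now: flange corners are within 3 px of the 6x-scaled level prediction and shell corners within 2–6 px. Last check is the latch block position.

```bash
python3 - <<'E'
from h import *
from station import get_obs
c=load("scene14")
j=np.array([np.cos(np.radians(105.5)),np.sin(np.radians(105.5)),0]);k=np.array([-j[1],j[0],0]);z=np.array([0,0,1.])
o=np.array([.4802,.164,.133])
for d in (0,.009,.012): print(d,[tuple(((proj(c,o+j*(x+d)+k*y+z*.027)-[170,140]+.5)*11).round(0).astype(int)) for x,y in [(-.035,-.011),(-.035,.011),(-.011,.011)]])
print([tuple(((proj(c,o+j*x+k*y+z*.109-z*.034)-[170,140]+.5)*11).round(0).astype(int)) for x,y in [(.006,.0),(.016,0)]], get_obs()["force"],get_obs()["grip_width"])
E
```

```text
0 [(np.int64(496), np.int64(303)), (np.int64(452), np.int64(346)), (np.int64(384), np.int64(317))]
0.009 [(np.int64(470), np.int64(292)), (np.int64(426), np.int64(335)), (np.int64(358), np.int64(306))]
0.012 [(np.int64(462), np.int64(289)), (np.int64(418), np.int64(331)), (np.int64(350), np.int64(302))]
[(np.int64(346), np.int64(146)), (np.int64(318), np.int64(135))] [-0.01512648 -0.03214113 -3.78414876] 0.025472328662260034
```

```bash
python3 - <<'E'
from station import job,get_obs
print(job.hand_in()); o=get_obs(); print(o["time_s"],o["ee_pos"],o["grip_width"],o["force"])
E
```

```text
the job is handed in; nothing more can be done
None
the job is handed in; nothing more can be done
```

I pushed the pull pin home in the latch hole, drew the latch by squeezing pin and grip plate, and lifted the link off the ball in the same grip. I handed in with the link held, after about 20 s of robot time; no verdict was reported.

What the last checks showed:
- **Pin home:** the push met resistance at the expected height (about 17 N). The picture afterwards showed the collar lying on the block.
- **Height and level:** the fingers are 99–100 mm above where they gripped. By projection the link is level to about 1–2°. My first levelling turn went the wrong way; I reversed it.
- **Latch:** in the image the block's left and right corners match the 12 mm drawn position; its lower corner fitted less well. The load of about 4 N fits the link hanging free, and the opening was steady.
- **Bystanders:** the bowl, tape, dropper bottle and cork looked unmoved in the last overview; the arm partly hid the hand lens there.

Two readings disagreed:
- **Grip opening:** it closed to 25.5–26 mm, not the stated 32 mm. I put that down to the pin leaning in the hole's clearance, but did not measure the lean.
- **Cameras:** the two views differed by 3–4 mm in x. The pin-to-hole offset agreed within about 1.5 mm, so I used that.

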